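# Clamp the jar in the bench mixer with its fold-away crank

### The job

Clamp the sample jar in the bench mixer: swing the folded crank handle on top of the column up to its working position and wind it clockwise (seen from above) until the pressure pad has come down and holds the jar firmly. You feel that as a clearly heavier crank; do not force it further or the jar cracks. Then fold the handle flat again so that it cannot catch while the mixer shakes, leaving the jar standing in its place and the things round the mixer where they are.

Things in the scene. Friction and masses are not known exactly. Their poses are not given: they have to be found in the camera images.
- mixer: Bench mixer, fixed: white base 124 x 180 mm, platform 50 mm high, black panel on the front (-x side), grey column 48 x 34 mm at the left end, 248 mm high, with the crank on top; a blue clamp arm reaches right (-y) from the column over the jar. Origin on the worktop under the column's middle, straight under the crank's axis; x back, y left, z up.
- crank_axis (a point): Point on the crank's vertical axis, at the top face of the steel crank arm (12 mm wide, 263 mm above the worktop). The crank does not rise. Clockwise seen from above lowers the clamp 20 mm a turn. The screw drags: turning freely takes about 5 N at the ball. Let go, it holds by itself up to about 90 N of clamping; above that it eases back to that.
- jar_seat (a point): Middle of the jar's place on the platform. The rubber pad (56 mm) starts 10 to 27 mm above the lid, its height is not measured: at least half a turn and at most 1.4 turns are free. Then a stiff spring loads up, 18 N per 10 degrees of crank. Each 10 N of clamping adds 0.5 N at the ball, also as push-back at rest. 70 N (3.5 N more) is good; under 30 N is loose, over 130 N cracks the jar.
- handle_hinge (a point): Pin of the handle's hinge at the outer end of the crank arm, 64 mm from the crank's axis and 274 mm above the worktop. The pin lies level, square to the crank arm. The hinge is stiff (about 1.6 N at the ball) and stays where it is left.
- handle_ball (a point): Centre of the red ball (20 mm) at the handle's end, 50 mm from the hinge pin; neck 11 mm thick. Both spin freely about the handle's length. Folded, the handle lies on the arm and points from the hinge to the crank's axis; upright, the ball is 324 mm above the worktop. Pinched from both sides, the ball drags in the fingers and lags them by up to 10 mm while the handle swings.
- fold (a joint): Angle of the handle: 0 folded flat on the crank arm, 1.57 upright, stop at 1.60 rad.
- jar: Clear round screw jar with a tan band, lid 89 mm wide, 112 mm high, about 0.6 kg, standing in a black ring on the mixer's platform, its underside 52 mm above the worktop. Origin at the centre of its underside, 85 mm to the right (-y of the mixer) of the crank's axis.
- dropper: Small white dropper bottle, 24 mm wide, 56 mm high, to the left of the mixer. Origin at the centre of its underside. Leave it alone.
- bench_timer: White bench timer, 26 x 56 x 58 mm, standing farther left. Origin at the centre of its underside. Leave it alone.
- marker_pen: Black and blue marker lying on the worktop, 13 x 134 x 15 mm. Origin under its middle. Leave it alone.
- cover_box: Small box of cover slips with a yellow lid, 32 x 28 x 14 mm. Origin at the centre of its underside. Leave it alone.
There are look-alikes about, which are no part of the job. Leave any red look-alike of the jar alone.

How it is judged:
By the outcome, as a careful person would: the job done as asked, in the order asked, and still so for the second after the job is handed in, with the robot touching nothing.
It also fails if it takes over 70 s, if anything falls off the work surface, if the arm or the gripper's body presses on something with over 40 N, if the wrist force passes 120 N, or if a joint passes its speed limit or range.

### The arm

A 7-joint arm with a two-finger parallel gripper is mounted at the origin on a cart in front of the work surface, level with it; the furniture and walls round the work are solid. World frame = base frame: x ahead of the robot, y to its left, z up, the work surface at z = 0. Lengths are in m, angles in rad, forces in N, time in s.
With the tool pointing down it reaches from about 0.4 to 0.85 m from the base axis. Payload 10.4 kg.
Tool frame: the origin (TCP) lies midway between the tips of the shut fingers; the grasp point (between the pads) lies 19 mm behind it; z points along the fingers, x is the direction in which the jaws open and shut, and the axes are right-handed (so a half turn about z gives the same grasp; the last joint's range is limited). The gripper opens to 85 mm and grips with 20 to 120 N. Pads are 22 mm wide; open, the fingers measure 114 mm over their backs; the gripper's body (76 mm by 85 mm) begins 54 mm behind the grasp point. The pads swing forward as they close: fully open they stand 13 mm farther back than shut.
Start: joints at [1.163, 0.332, -0.065, 1.46, 0.022, 1.35, -0.088], TCP at [0.235, -0.579, 0.231] pointing down, gripper open.
Joint ranges: [-2.6, 2.6], [-0.5, 2.12], [-1.47, 1.34], [0.16, 2.42], [-1.27, 4.41], [0.06, 2.06], [-2.6, 2.6]. Speed limits (rad/s): [2.22, 2.22, 2.79, 2.79, 3.14, 3.14, 3.14].

### API

Orientations are given as a unit quaternion [x, y, z, w].
In Python, from workcell import telemetry, eyes, order gives the robot as it stands.
- The arm moves only by the tool servo_tool, never from a script. Its argument "deltas" is a list of rows, each a list of 3 entries, a list of its own where there are three numbers: the shift along the tool's x, y, z in cm, then the turn about the tool's z in rad, then the finger opening in cm, from 0 to 8.54. A call has 1 to 12 rows; each row shifts and turns the pose as measured when the row begins, along the tool's axes as they then stand; what a row does not reach is not made up. A row lasts 1/12 s, in which the tool goes at most 41.7 mm and 7.16 degrees, less where a joint would pass 70% of its speed; a pose out of reach is approached as far as the arm can. A call is refused whole if a number of a shift passes 4.17 or a number of a turn 0.125, either way. A call with a gripper value outside its range is refused whole. The fingers move at their own pace and stop on an object; "force" is the grip in N (left out, the last holds). Time passes only in rows, so rows that do not move let the fingers close. It gives the time, the measured TCP pose, the force and the opening at its end, in the units of the state.
- telemetry.get_obs(): the state, without advancing time (a new reading comes with each control period).
- eyes.camera(name): name is "scene" or "top" or "wrist"; returns (picture, depth): 384x512x3 uint8, blue, green, red; 384x512 float32, m along the optical axis (not along the pixel's ray), 0 where there is no reading.
- eyes.calibration(name): a dict with "fx", "fy", "cx", "cy" (pixels), "distortion" ([k1, k2, p1, p2, k3] as OpenCV has them; the pictures are not rectified), "rvec" (rotation vector, rad) and "tvec" (3), from world to camera coordinates, as OpenCV has them. Camera axes: x right, y down, z forward; pixel columns grow to the right and rows downward; lengths in m; the calibration is good to about 2 mm. A picture is of the moment at which its call begins: read the wrist's pose just before it. calibration takes no time and is no camera call; for the wrist camera it gives the pose at the moment of the call.
- order.hand_in(): hands the job in, once; it reports no verdict.
The state is a dict: "clock": time; "joint_pos": joint angles; "joint_velocities": joint speeds; "tau": joint torques, N m; "position": TCP position; "ee_rot": TCP orientation; "ft_force": force on the tool from outside, world axes, zero at the start; "torque": the same for the moment, N m; "grip_width": opening from 0.0 (shut) to 1.0 (fully open).
Only numpy, scipy, OpenCV 4.12 (cv2) and the standard library are available. Lean on these libraries where they do the work, as an engineer would, in place of code of your own. Each camera call takes 0.05 s, during which the arm holds its last target. There are 200 camera calls.

## Working session

There is one attempt and no reset: what is moved stays moved. The work goes in short steps, Python scripts to look and compute and a tool call to move; the robot and the scene stay as the last step left them, time stands still between calls to the robot, and variables do not carry over. Pictures are saved under pics/ and viewed, about 8 in all and at most 12, crops included, and the job is handed in when it is done.

Besides the shell and the picture viewer there is one more tool, called after "Call:" by a JSON object that holds its "name" and its "arguments". servo_tool: Moves the arm, as the interface text tells. Its arguments: {"type":"object","properties":{"deltas":{"type":"array"},"force":{"type":"number"}},"required":["deltas"]}

```bash
mkdir -p pics; cat > h.py <<'E'
import numpy as np, cv2
from workcell import telemetry, eyes, order
def cal(n):
    c=eyes.calibration(n);K=np.array([[c['fx'],0,c['cx']],[0,c['fy'],c['cy']],[0,0,1.]])
    R=cv2.Rodrigues(np.array(c['rvec'],float))[0];return K,np.array(c['distortion'],float),R,np.array(c['tvec'],float).reshape(3)
def ray(C,uv):
    K,D,R,t=C;p=cv2.undistortPoints(np.array(uv,float).reshape(-1,1,2),K,D).reshape(-1,2)
    d=np.c_[p,np.ones(len(p))]
    return -R.T@t, d@R   # origin, dirs (unit depth)
def onz(C,uv,z):
    o,d=ray(C,uv);return o+d*((z-o[2])/d[:,2])[:,None]
def atd(C,uv,dep):
    o,d=ray(C,uv);return o+d*np.array(dep).reshape(-1,1)
def proj(C,P):
    K,D,R,t=C;return cv2.projectPoints(np.array(P,float).reshape(-1,1,3),cv2.Rodrigues(R)[0],t,K,D)[0].reshape(-1,2)
E
python3 - <<'E'
from h import *
for n in ['scene','top']:
    C=cal(n);im,d=eyes.camera(n);np.savez(f'{n}0.npz',im=im,d=d)
    cv2.imwrite(f'pics/{n}0.png',im);print(n,-C[2].T@C[3],C[2][2])
    m=(cv2.inRange(im,(0,0,110),(80,80,255)))
    k,l,s,c=cv2.connectedComponentsWithStats(m)
    for i in range(1,k):
        if s[i,4]>15: 
            u,v=c[i];dd=np.median(d[l==i]);print(s[i],c[i].round(1),atd(C,[u,v],dd).round(3))
o=telemetry.get_obs();print(o)
E
cd pics; python3 -c "
import cv2,numpy as np
cv2.imwrite('both.png',cv2.resize(np.vstack([cv2.imread('scene0.png')]),(800,600)))"
```

```text
scene [ 0.07531988 -0.68098203  1.25735579] [ 0.29711255  0.60687093 -0.73717827]
[195  24  10  15  77] [199.8  32.4] [[0.665 1.034 0.283]]
[39 40 24 10 84] [50.1 44.5] [[ 0.101  3.342 -0.779]]
[29 62 12  9 39] [35.7 65.8] [[ 0.075 -0.681  1.257]]
[35 71 11  5 24] [39.7 73. ] [[ 0.075 -0.681  1.257]]
[196 120  23  35 666] [207.2 136.9] [[0.516 0.634 0.082]]
[231 140  13  10  50] [237.7 144.4] [[0.514 0.34  0.277]]
top [0.37884989 0.19920866 1.51362197] [ 0.1004603  -0.00442525 -0.99493123]
[  0 143   3  10  17] [  0.6 147.3] [[0.67  1.026 0.278]]
[111 181  25  25 488] [123.2 193. ] [[0.525 0.654 0.113]]
[198 184  16   9  59] [206.5 188.1] [[0.516 0.342 0.28 ]]
{'clock': 0.1, 'joint_pos': array([ 1.16339918,  0.33277717, -0.06472181,  1.4608514 ,  0.02156538,
        1.34991331, -0.08849865]), 'joint_velocities': array([-0.00024981, -0.00169744,  0.00092603, -0.00142789, -0.00010225,
        0.00032859,  0.00075997]), 'tau': array([ 1.32406076e-03, -6.26746273e+01,  4.90608369e-02, -3.92429888e+01,
        1.63742312e-02,  6.84522092e-03, -7.02641188e-06]), 'position': array([ 0.23449944, -0.57897452,  0.23061805]), 'ee_rot': array([ 8.29277270e-01, -5.58837020e-01, -5.25393205e-04, -3.43783455e-04]), 'ft_force': array([-0.12010525,  0.16450488, -0.27876682]), 'torque': array([ 0.01919268, -0.00207742, -0.01344717]), 'grip_width': 1.0018572289519974}
```

View pics/both.png

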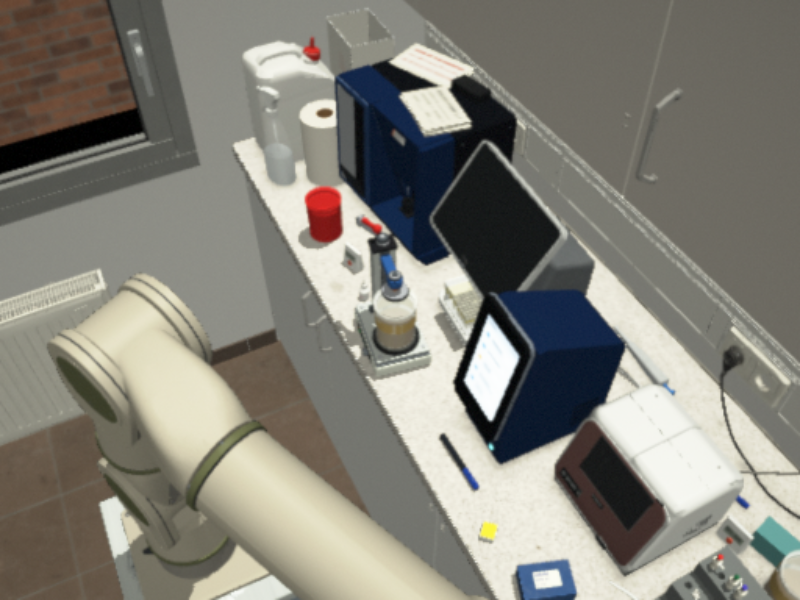

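View pics/top0.png

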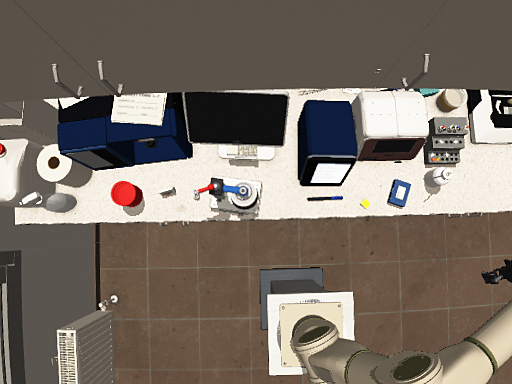

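The top view shows the mixer at about (235,192) and a red jar look-alike at (125,193). The red at (206,188) should be the crank handle, and I'll enlarge it to check.

```bash
python3 - <<'E'
from h import *
a=np.load('top0.npz');b=np.load('scene0.npz')
A=cv2.resize(a['im'][165:225,180:280],(800,480),interpolation=cv2.INTER_CUBIC)
B=cv2.resize(b['im'][130:250,205:285],(400,600),interpolation=cv2.INTER_CUBIC)
cv2.imwrite('pics/c1.png',np.hstack([cv2.resize(A,(400,240)),B[:240]*0]) if 0 else np.hstack([np.vstack([cv2.resize(a['im'][172:217,185:265],(400,225),interpolation=cv2.INTER_CUBIC),np.zeros((375,400,3),np.uint8)]),B]))
C=cal('top');d=a['d']
pts=[(u,v) for v in range(180,200,2) for u in range(190,262,3)]
P=atd(C,pts,[d[v,u] for u,v in pts])
z=P[:,2].reshape(10,-1);print((z*1000).astype(int))
E
```

```text
[[ -4   2   2  -1   1  -1   0 245 248 247 249 242  52  51  53  45  48 163
  163  36  30   2  -6   3]
 [ -4  -6  -1   3  -3  -1  -1 244 252 249 248 246  52  48  52  49 164 163
  165 164 167  44  47  50]
 [  0  -5   0   1  -3   3  -5 284 265 264 251 205  48  47  47 163 161 195
  198 161 161 162  50  55]
 [ -2   0   2  -1   0   1 280 280 265 267 250 232 229 227 226 170 197 194
  229 192 162 166  49  47]
 [  0  -1   0   6  -1 280 280 278 260 267 248 231 222 229 230 226 228 240
  236 226 195 166  57  46]
 [  0   6 276 281 279 275 261 274 246 253 250 234 229 235 225 232 231 241
  240 234 199 163 163  52]
 [ -4   1 282 282 279  -3   3 253 250 248 246  96 225 230 234 227 233 241
  237 226 198 162 170  50]
 [  0  26 275   2   0  -3   2 251 251 246 248 151  52  50 168 170 196 240
  240 226 199 165 162  49]
 [  0  30  40  17   0   4  10  35 163 178 192 143  45  48 166 164 196 196
  199 198 192 165 163  52]
 [  0   4  31  10   0  -3   3  32  53  87 110 118  47  42 162 165 192 199
  199 201 167 167  47  37]]
```

View pics/c1.png

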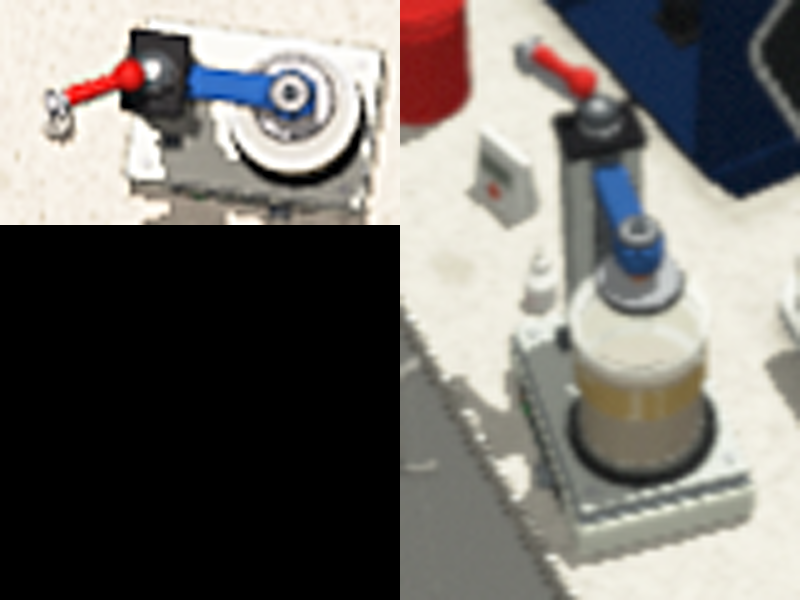

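The crop shows the handle folded. The ball, at about (211,187), lies next to the dome on the axis at (216,186), and the arm runs left to the hinge at about (197,192). The jar meant is the clear one with the tan band on the mixer; the red jar at (125,193) is the look-alike. Next I'll check heights nearby and plan the approach.

```bash
python3 - <<'E'
from h import *
a=np.load('top0.npz');C=cal('top');d=a['d']
print('axis',onz(C,[216,186],.265),'ball',onz(C,[211.2,186.8],.274),'hinge',onz(C,[196.6,191.5],.274))
vv,uu=np.mgrid[90:225,150:470];P=atd(C,np.c_[uu.ravel(),vv.ravel()],d[90:225,150:470].ravel())
P=P[P[:,2]>-.1]
for x0 in np.arange(.45,.85,.05):
    print(round(x0,2),[int(1000*max(P[(abs(P[:,0]-x0)<.025)&(abs(P[:,1]-y0)<.05),2],default=0)) for y0 in np.arange(.5,-.75,-.1)])
E
```

```text
axis [[0.52367949 0.31376919 0.265     ]] ball [[0.52055217 0.32770486 0.274     ]] hinge [[0.50723914 0.37274833 0.274     ]]
0.45 [11, 51, 168, 169, 9, 10, 10, 20, 39, 39, 9, 8, 0]
0.5 [31, 283, 288, 245, 8, 21, 23, 18, 42, 42, 10, 8, 0]
0.55 [67, 9, 284, 231, 10, 318, 318, 10, 40, 202, 198, 11, 0]
0.6 [9, 9, 55, 10, 9, 346, 346, 11, 58, 91, 145, 50, 0]
0.65 [358, 357, 180, 186, 201, 337, 683, 190, 196, 186, 97, 96, 3]
0.7 [377, 617, 610, 603, 268, 317, 680, 213, 214, 216, 149, 149, 8]
0.75 [377, 358, 326, 336, 343, 295, 295, 214, 213, 214, 162, 161, 13]
0.8 [376, 360, 356, 359, 358, 274, 270, 213, 213, 213, 115, 119, 31]
```

Call:
{"name": "servo_tool", "arguments": {"deltas": [[[0,0,-4],0,8.54],[[0,0,-4],0,8.54],[[0,0,-4],0,8.54],[[0,0,-4],0,8.54],[[0,0,-4],0,8.54],[[0,0,-4],0,8.54],[[-4,-0.5,0],-0.06,8.54],[[-4,-0.5,0],-0.06,8.54],[[-4,-0.5,0],-0.06,8.54],[[-4,-0.5,0],-0.06,8.54],[[-4,-0.5,0],-0.06,8.54],[[-4,-0.5,0],-0.06,8.54]], "force": 40}}

```text
clock: 1.1
position: [0.1421, -0.3634, 0.4742]
ee_rot: [0.919, -0.394, -0.004, -0.004]
ft_force: [-0.0, -0.4, 1.4]
grip_width: 0.998
```

```bash
cat >> h.py <<'E'
def rows(pos,hd,way,hd1,n,g):
    "world straight path -> tool deltas (cm); heading hd(deg) of tool x"
    pos=np.array(pos);s=(np.array(way)-pos)/n*100;dh=(hd1-hd)/n;out=[]
    for i in range(n):
        h=np.radians(hd+dh*i);x=[np.cos(h),np.sin(h),0];y=[np.sin(h),-np.cos(h),0]
        out.append([[round(float(s@x),1),round(float(s@y),1),round(float(-s[2]),1)],round(float(-np.radians(dh)),3),g])
    print(out)
def heading(q): return np.degrees(2*np.arctan2(q[1],q[0]))
E
python3 -c "
from h import *
rows((.142,-.363,.474),-46.4,(.42,-.15,.48),-20,12,8.54)
rows((.42,-.15,.48),-20,(.49,.30,.45),16,12,8.54)"
```

```text
[[[0.3, -2.9, -0.1], -0.038, 8.54], [[0.4, -2.9, -0.1], -0.038, 8.54], [[0.5, -2.9, -0.1], -0.038, 8.54], [[0.6, -2.8, -0.1], -0.038, 8.54], [[0.8, -2.8, -0.1], -0.038, 8.54], [[0.9, -2.8, -0.1], -0.038, 8.54], [[1.0, -2.8, -0.1], -0.038, 8.54], [[1.1, -2.7, -0.1], -0.038, 8.54], [[1.2, -2.7, -0.1], -0.038, 8.54], [[1.3, -2.6, -0.1], -0.038, 8.54], [[1.4, -2.6, -0.1], -0.038, 8.54], [[1.5, -2.5, -0.1], -0.038, 8.54]]
[[[-0.7, -3.7, 0.2], -0.052, 8.54], [[-0.5, -3.8, 0.2], -0.052, 8.54], [[-0.3, -3.8, 0.2], -0.052, 8.54], [[-0.1, -3.8, 0.2], -0.052, 8.54], [[0.1, -3.8, 0.2], -0.052, 8.54], [[0.3, -3.8, 0.2], -0.052, 8.54], [[0.5, -3.8, 0.2], -0.052, 8.54], [[0.6, -3.7, 0.2], -0.052, 8.54], [[0.8, -3.7, 0.2], -0.052, 8.54], [[1.0, -3.7, 0.2], -0.052, 8.54], [[1.2, -3.6, 0.2], -0.052, 8.54], [[1.4, -3.5, 0.2], -0.052, 8.54]]
```

Call:
{"name": "servo_tool", "arguments": {"deltas": [[[0.3,-2.9,-0.1],-0.038,8.54],[[0.4,-2.9,-0.1],-0.038,8.54],[[0.5,-2.9,-0.1],-0.038,8.54],[[0.6,-2.8,-0.1],-0.038,8.54],[[0.8,-2.8,-0.1],-0.038,8.54],[[0.9,-2.8,-0.1],-0.038,8.54],[[1.0,-2.8,-0.1],-0.038,8.54],[[1.1,-2.7,-0.1],-0.038,8.54],[[1.2,-2.7,-0.1],-0.038,8.54],[[1.3,-2.6,-0.1],-0.038,8.54],[[1.4,-2.6,-0.1],-0.038,8.54],[[1.5,-2.5,-0.1],-0.038,8.54]]}}

```text
clock: 2.1
position: [0.4215, -0.1358, 0.489]
ee_rot: [0.985, -0.172, -0.001, -0.002]
ft_force: [-0.2, -0.4, 0.0]
grip_width: 0.996
```

Call:
{"name": "servo_tool", "arguments": {"deltas": [[[-0.7,-3.7,0.2],-0.052,8.54],[[-0.5,-3.8,0.2],-0.052,8.54],[[-0.3,-3.8,0.2],-0.052,8.54],[[-0.1,-3.8,0.2],-0.052,8.54],[[0.1,-3.8,0.2],-0.052,8.54],[[0.3,-3.8,0.2],-0.052,8.54],[[0.5,-3.8,0.2],-0.052,8.54],[[0.6,-3.7,0.2],-0.052,8.54],[[0.8,-3.7,0.2],-0.052,8.54],[[1.0,-3.7,0.2],-0.052,8.54],[[1.2,-3.6,0.2],-0.052,8.54],[[1.4,-3.5,0.2],-0.052,8.54]]}}

```text
clock: 3.1
position: [0.491, 0.3311, 0.4625]
ee_rot: [0.989, 0.147, -0.002, -0.003]
ft_force: [0.8, -1.1, 1.2]
grip_width: 1.003
```

```bash
python3 -c "
from h import *
o=telemetry.get_obs();print(o['position'],heading(o['ee_rot']),o['joint_pos'])
C=cal('wrist');print(-C[2].T@C[3],C[2]);print(proj(C,[[.524,.314,.265],[.5205,.3277,.274],[.507,.373,.274]]))"
```

```text
[0.49104538 0.33114789 0.46251794] 16.886346170040284 [ 0.00435022  0.41164576 -1.04768318  1.03636895  0.36371365  1.86923707
 -0.5980219 ]
[0.46931139 0.40037972 0.60577505] [[ 0.95681421  0.29069139 -0.0022545 ]
 [ 0.27952887 -0.91788803  0.28168276]
 [ 0.07981337 -0.27014827 -0.95950495]]
[[275.73108749 192.28295029]
 [276.97957107 183.6822099 ]
 [278.05672305 146.67379742]]
```

```bash
python3 - <<'E'
from h import *
C=cal('wrist');im,d=eyes.camera('wrist');np.savez('w0.npz',im=im,d=d)
m=cv2.inRange(im,(0,0,90),(70,70,255))
k,l,s,c=cv2.connectedComponentsWithStats(m)
for i in range(1,k):
    if s[i,4]>40: print(s[i],c[i].round(1),onz(C,c[i],.274).round(4))
cv2.imwrite('pics/w0.png',cv2.resize(im,(800,600)))
E
```

```text
[303   0  36  13 332] [319.8   4.7] [[0.5025 0.5338 0.274 ]]
[481  31  14   7  52] [487.5  34.2] [[0.6973 0.5671 0.274 ]]
```

View pics/w0.png

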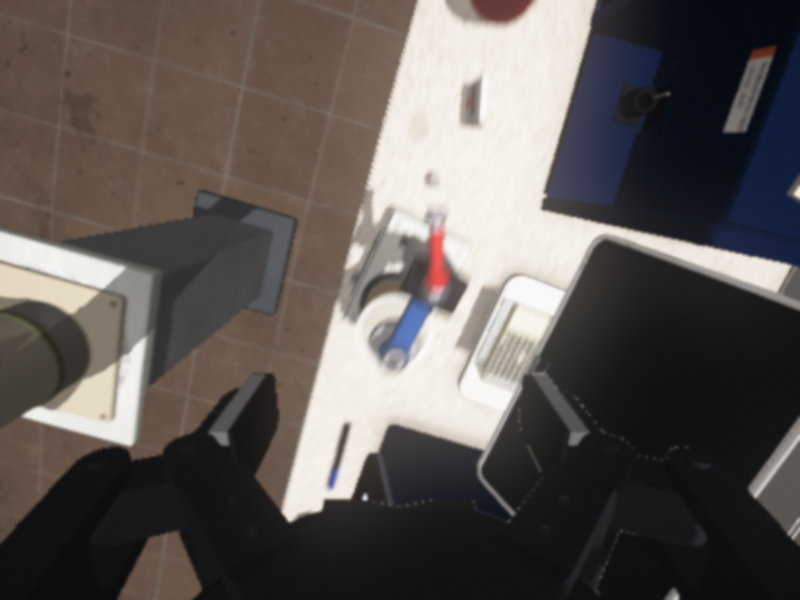

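The wrist view shows the folded red handle. The ball is at about (436,278) and the hinge fork at (436,215) in the 800-px view. I'll measure them with a hue mask.

```bash
python3 - <<'E'
from h import *
C=cal('wrist');z=np.load('w0.npz');im,d=z['im'],z['d']
h=cv2.cvtColor(im,cv2.COLOR_BGR2HSV);m=((h[...,0]<10)|(h[...,0]>170))&(h[...,1]>150)&(h[...,2]>60);m=m.astype(np.uint8)
m[:110]=0;m[210:]=0;m[:,:255]=0;m[:,310:]=0
for v in range(136,200,3):
    u=np.flatnonzero(m[v]); 
    if len(u): print(v,u.min(),u.max(),onz(C,[u.mean(),v],.274).round(4)[0],d[v,int(u.mean())].round(4), atd(C,[u.mean(),v],d[v,int(u.mean())])[0,2].round(3))
for nm,uv,zz in [('axisdome',(279.5,187.5),.265),('hinge',(279,137),.274),('lidnut',(394*.64,357*.64),.24)]: print(nm,onz(C,uv,zz).round(4))
cv2.imwrite('pics/w0c.png',cv2.resize(im[120:240,215:315],(600,720))[:600])
E
```

```text
154 277 281 [0.5059 0.374  0.274 ] 0.3251 0.277
157 277 281 [0.5071 0.3704 0.274 ] 0.3263 0.276
160 277 281 [0.5083 0.3669 0.274 ] 0.3268 0.277
163 277 281 [0.5096 0.3634 0.274 ] 0.3275 0.277
166 277 281 [0.5108 0.3598 0.274 ] 0.3322 0.274
169 276 282 [0.5121 0.3562 0.274 ] 0.3324 0.275
172 276 282 [0.5133 0.3526 0.274 ] 0.3328 0.275
175 275 285 [0.5158 0.3493 0.274 ] 0.3339 0.275
178 275 285 [0.5171 0.3457 0.274 ] 0.3333 0.277
181 276 284 [0.5184 0.342  0.274 ] 0.331 0.28
axisdome [[0.5221 0.3317 0.265 ]]
hinge [[0.4991 0.3934 0.274 ]]
lidnut [[0.5086 0.2545 0.24  ]]
```

View pics/w0c.png

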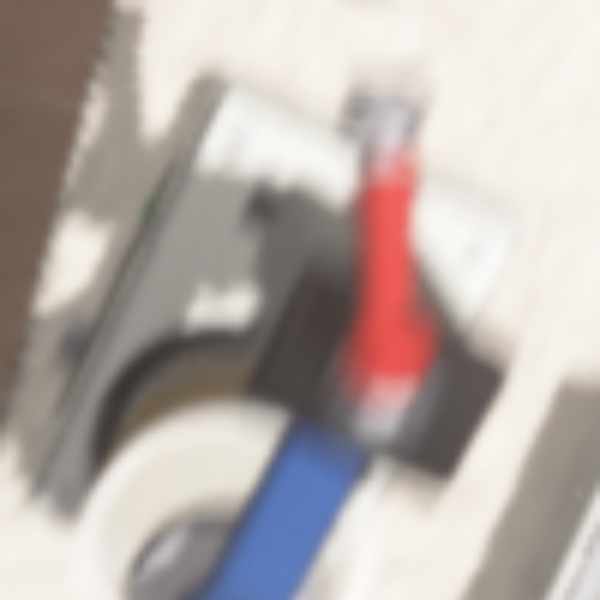

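The arm was still moving when that was taken, so it is blurred and doesn't line up with the top view. I'll retake it with the arm settled.

```bash
cat >> h.py <<'E'
def red(im):
    h=cv2.cvtColor(im,cv2.COLOR_BGR2HSV);return (((h[...,0]<10)|(h[...,0]>170))&(h[...,1]>150)&(h[...,2]>60)).astype(np.uint8)
E
python3 - <<'E'
from h import *
for k in range(2):
    o=telemetry.get_obs();C=cal('wrist');im,d=eyes.camera('wrist')
    print(o['clock'],o['position'],abs(o['joint_velocities']).max())
np.savez('w1.npz',im=im,d=d)
m=red(im);p=proj(C,[.52,.33,.274])[0].astype(int);print(p)
q=m*0;q[max(p[1]-45,0):p[1]+45,p[0]-35:p[0]+35]=1;m=m*q
for v in range(0,384,3):
    u=np.flatnonzero(m[v])
    if len(u): print(v,u.min(),u.max(),onz(C,[u.mean(),v],.274).round(4)[0], atd(C,[u.mean(),v],d[v,int(u.mean())])[0,2].round(3))
b=im[max(p[1]-60,0):p[1]+60,p[0]-75:p[0]+75];print(max(p[1]-60,0),p[0]-75)
cv2.imwrite('pics/w1c.png',cv2.resize(b,(750,600),interpolation=cv2.INTER_CUBIC))
E
```

```text
3.15 [0.48794658 0.33953612 0.45896286] 0.14918778757267329
3.2 [0.48780706 0.33666131 0.45977748] 0.12547927300679343
[278 187]
159 277 283 [0.5088 0.3654 0.274 ] 0.28
162 277 283 [0.5103 0.362  0.274 ] 0.28
165 277 283 [0.5115 0.3584 0.274 ] 0.279
168 277 283 [0.5128 0.3548 0.274 ] 0.28
171 277 283 [0.514  0.3512 0.274 ] 0.279
174 277 283 [0.5153 0.3475 0.274 ] 0.279
177 277 283 [0.5166 0.3439 0.274 ] 0.279
180 277 283 [0.5179 0.3402 0.274 ] 0.278
183 276 283 [0.5185 0.3363 0.274 ] 0.279
186 274 285 [0.5198 0.3325 0.274 ] 0.282
189 274 286 [0.5217 0.329  0.274 ] 0.284
192 275 285 [0.5231 0.3252 0.274 ] 0.282
127 203
```

View pics/w1c.png

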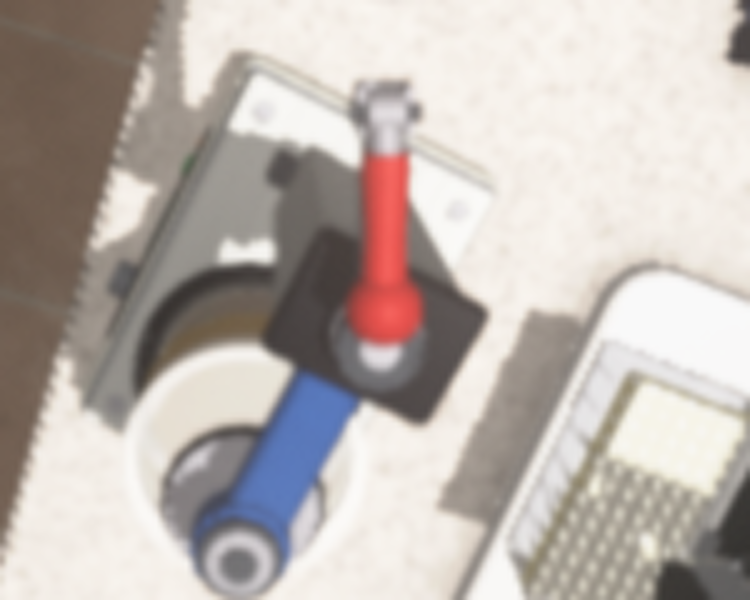

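The settled view agrees with the top camera to about 3 mm. That gives the axis at about (.525,.315), the ball (.521,.328), the hinge (.505,.375), and the arm heading 109°. I'll go above the ball now.

```bash
python3 -c "
from h import *
o=telemetry.get_obs();hd=heading(o['ee_rot']);print(o['position'],hd)
rows(o['position'],hd,(.5197,.3318,.33),19.2,10,5)"
```

```text
[0.48897834 0.33357277 0.46103962] 17.292679521355797
[[[0.3, 0.1, 1.3], -0.003, 5], [[0.3, 0.1, 1.3], -0.003, 5], [[0.3, 0.1, 1.3], -0.003, 5], [[0.3, 0.1, 1.3], -0.003, 5], [[0.3, 0.1, 1.3], -0.003, 5], [[0.3, 0.1, 1.3], -0.003, 5], [[0.3, 0.1, 1.3], -0.003, 5], [[0.3, 0.1, 1.3], -0.003, 5], [[0.3, 0.1, 1.3], -0.003, 5], [[0.3, 0.1, 1.3], -0.003, 5]]
```

Call:
{"name": "servo_tool", "arguments": {"deltas": [[[0.3,0.1,1.3],-0.003,5],[[0.3,0.1,1.3],-0.003,5],[[0.3,0.1,1.3],-0.003,5],[[0.3,0.1,1.3],-0.003,5],[[0.3,0.1,1.3],-0.003,5],[[0.3,0.1,1.3],-0.003,5],[[0.3,0.1,1.3],-0.003,5],[[0.3,0.1,1.3],-0.003,5],[[0.3,0.1,1.3],-0.003,5],[[0,0,0],0,5],[[0,0,0],0,5]]}}

```text
clock: 4.17
position: [0.5227, 0.3221, 0.3397]
ee_rot: [0.988, 0.154, -0.002, -0.001]
ft_force: [0.6, 1.1, 0.5]
grip_width: 0.586
```

```bash
python3 - <<'E'
from h import *
o=telemetry.get_obs();C=cal('wrist');im,d=eyes.camera('wrist')
hd=heading(o['ee_rot']);print(o['clock'],o['position'],hd,abs(o['joint_velocities']).max(),o['ft_force'],o['joint_pos'])
m=red(im);p=proj(C,[.521,.328,.274])[0].astype(int);print(p)
q=m*0;q[max(p[1]-80,0):p[1]+45,p[0]-45:p[0]+45]=1;m=m*q
for v in range(0,384,6):
    u=np.flatnonzero(m[v])
    if len(u): print(v,u.min(),u.max(),onz(C,[u.mean(),v],.274).round(4)[0])
cv2.imwrite('pics/w2.png',im)
rows(o['position'],hd,(.5197,.3318,.262),19.2,6,5)
E
```

```text
4.1667 [0.52266346 0.3221123  0.33972061] 17.770478763805677 0.027450094939384016 [0.56701583 1.1133485  0.47433125] [ 0.09063601  0.4498806  -1.03442297  1.26400074  0.37928066  1.6320708
 -0.56249863]
[256 199]
150 250 262 [0.5083 0.3662 0.274 ]
156 250 262 [0.5098 0.3617 0.274 ]
162 250 262 [0.5112 0.3572 0.274 ]
168 251 262 [0.5131 0.3527 0.274 ]
174 251 262 [0.5146 0.3481 0.274 ]
180 251 262 [0.5161 0.3434 0.274 ]
186 251 262 [0.5176 0.3386 0.274 ]
192 247 262 [0.5176 0.3333 0.274 ]
198 247 264 [0.52   0.3286 0.274 ]
204 251 261 [0.522  0.3238 0.274 ]
[[[0.0, -0.2, 1.3], -0.004, 5], [[0.0, -0.2, 1.3], -0.004, 5], [[0.0, -0.2, 1.3], -0.004, 5], [[0.0, -0.2, 1.3], -0.004, 5], [[0.0, -0.2, 1.3], -0.004, 5], [[0.0, -0.2, 1.3], -0.004, 5]]
```

View pics/w2.png

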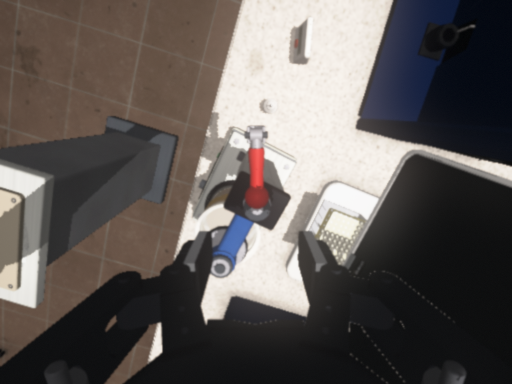

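The ball sits at (256,198), between the fingers in x, and maps to (.520,.328), which matches. I'll descend and pinch.

Call:
{"name": "servo_tool", "arguments": {"deltas": [[[0,-0.3,1.2],-0.005,5],[[0,-0.3,1.3],-0.005,5],[[0,-0.2,1.3],-0.005,5],[[0,-0.2,1.3],-0.005,5],[[0,-0.1,1.2],-0.005,5],[[0,0,0.7],0,5],[[0,0,0],0,5],[[0,0,0],0,5]], "force": 30}}

```text
clock: 4.88
position: [0.5171, 0.336, 0.2643]
ee_rot: [0.986, 0.169, -0.001, -0.002]
ft_force: [0.5, -0.5, 1.1]
grip_width: 0.586
```

```bash
python3 - <<'E'
from h import *
o=telemetry.get_obs();hd=heading(o['ee_rot']);print(o['position'],hd,o['ft_force'])
rows(o['position'],hd,(.5190,.3320,.262),19.2,2,5)
E
```

```text
[0.51708243 0.33597433 0.26432043] 19.51639327380297 [ 0.47087888 -0.47539679  1.06727076]
[[[0.0, 0.2, 0.1], 0.003, 5], [[0.0, 0.2, 0.1], 0.003, 5]]
```

Call:
{"name": "servo_tool", "arguments": {"deltas": [[[0,0.3,0.1],0,5],[[0,0.1,0.1],0,3.5],[[0,0,0],0,1],[[0,0,0],0,1],[[0,0,0],0,1],[[0,0,0],0,1],[[0,0,0],0,1],[[0,0,0],0,1]], "force": 30}}

```text
clock: 5.55
position: [0.5203, 0.3325, 0.2645]
ee_rot: [0.986, 0.169, 0.001, -0.003]
ft_force: [0.8, 0.9, -2.1]
grip_width: 0.205
```

Call:
{"name": "servo_tool", "arguments": {"deltas": [[[0,0,-0.65],0,1],[[0,-0.13,-0.64],0,1],[[0,-0.2,-0.62],0,1],[[0,-0.3,-0.6],0,1],[[0,-0.36,-0.55],0,1],[[0,-0.43,-0.5],0,1],[[0,-0.5,-0.43],0,1],[[0,-0.54,-0.36],0,1]], "force": 30}}

```text
clock: 6.22
position: [0.5123, 0.3556, 0.3107]
ee_rot: [0.986, 0.168, 0.001, -0.002]
ft_force: [2.2, 0.3, -7.1]
grip_width: 0.202
```

Call:
{"name": "servo_tool", "arguments": {"deltas": [[[0,-0.6,-0.2],0,1],[[0,-0.62,-0.16],0,1],[[0,-0.64,-0.1],0,1],[[0,-0.65,0],0,1],[[0,-0.5,0],0,1],[[0,-0.3,0],0,1],[[0,0,0],0,1]], "force": 30}}

```text
clock: 6.8
position: [0.4996, 0.3913, 0.3176]
ee_rot: [0.986, 0.168, 0.002, -0.002]
ft_force: [0.4, 0.2, -0.6]
grip_width: 0.119
```

```bash
python3 - <<'E'
from h import *
o=telemetry.get_obs();print(o['position'],heading(o['ee_rot']),o['ft_force'])
C=cal('scene');im,d=eyes.camera('scene')
p=proj(C,[[.505,.375,.274],[.505,.375,.324]]);print(p)
b=im[105:205,190:290];S=cv2.resize(b,(600,600),interpolation=cv2.INTER_CUBIC)
cv2.imwrite('pics/s1.png',S)
m=red(im);m[:,:215]=0;m[:110]=0;m[180:]=0;m[:,260:]=0
k,l,s,c=cv2.connectedComponentsWithStats(m);print(s,c)
E
```

```text
[0.49960279 0.39128734 0.31757319] 19.347671862625422 [ 0.42575622  0.20749305 -0.60801762]
[[230.5568284  139.32149555]
 [229.82983064 126.9052131 ]]
[[     0      0    512    384 196480]
 [   215    122      3     30     83]
 [   228    124      6     14     45]] [[255.52243485 191.53747964]
 [215.92771084 136.87951807]
 [230.53333333 128.6       ]]
```

View pics/s1.png

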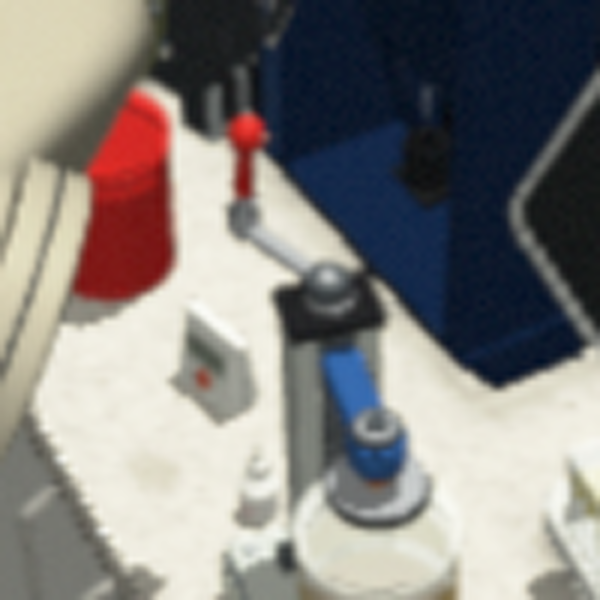

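The handle is now upright: the ball is at about (246,130) in the crop, where (230,127) was predicted. The fingers slid past it at the end, so I'll re-grip it in the middle of the pads.

Call:
{"name": "servo_tool", "arguments": {"deltas": [[[0,0,0],0,4.5],[[0,0,0],0,4.5],[[0,0,0],0,4.5],[[0,0,0],0,4.5],[[0,0.6,0.3],0,4.5],[[0,0.6,0.4],0,4.5],[[0,0.4,0.4],0,4.5],[[0,0.1,0.1],0,4.5],[[0,0,0],0,4.5]], "force": 50}}

```text
clock: 7.6
position: [0.5057, 0.3729, 0.3048]
ee_rot: [0.986, 0.168, 0.001, -0.003]
ft_force: [0.3, 1.0, -0.1]
grip_width: 0.527
```

```bash
python3 - <<'E'
from h import *
o=telemetry.get_obs();hd=heading(o['ee_rot']);print(o['position'],hd,o['ft_force'],o['grip_width'])
C=cal('wrist');im,d=eyes.camera('wrist')
m=red(im);p=proj(C,[.505,.375,.324])[0].astype(int);print(p)
q=m*0;q[p[1]-45:p[1]+45,p[0]-45:p[0]+45]=1;m=m*q
k,l,s,c=cv2.connectedComponentsWithStats(m)
for i in range(1,k):
    if s[i,4]>20: print(s[i],c[i],onz(C,c[i],.324).round(4))
cv2.imwrite('pics/w3.png',im[max(0,p[1]-100):p[1]+100,p[0]-130:p[0]+130])
rows(o['position'],hd,(.505,.375,.306),19,2,4.5)
E
```

```text
[0.50565202 0.37287124 0.30475968] 19.323148242018636 [ 0.31122179  0.97164689 -0.13625267] 0.527260591348545
[256 255]
[ 240  232   35   47 1054] [256.70967742 259.68026565] [[0.5056 0.3727 0.324 ]]
[[[0.0, -0.1, -0.1], 0.003, 4.5], [[0.0, -0.1, -0.1], 0.003, 4.5]]
```

View pics/w3.png

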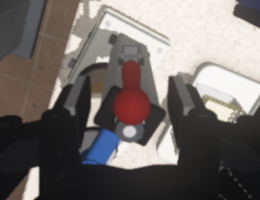

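The ball sits centred between the fingers at about (130,107) in the crop, perhaps 4 mm short of upright. I'll pinch it and nudge it outward.

Call:
{"name": "servo_tool", "arguments": {"deltas": [[[0,0,0],0,1],[[0,0,0],0,1],[[0,0,0],0,1],[[0,0,0],0,1],[[0,0,0],0,1],[[0,0,0],0,1],[[0,-0.3,0],0,1],[[0,-0.2,0],0,1],[[0,0,0],0,1]], "force": 50}}

```text
clock: 8.4
position: [0.5049, 0.3768, 0.3055]
ee_rot: [0.986, 0.167, 0.002, -0.001]
ft_force: [0.5, -0.9, 0.8]
grip_width: 0.196
```

```bash
cat >> h.py <<'E'
def arc(dth,n,g=1,A=(.525,.315),R=.064,rfix=None,z=.305):
    "clockwise arc from the measured pose; pulls the radius to R"
    o=telemetry.get_obs();hd=np.radians(heading(o['ee_rot']));p=o['position'];A=np.array(A)
    r=p[:2]-A;th=np.arctan2(r[1],r[0]);f=o['ft_force'];er=np.array([np.cos(th),np.sin(th)]);et=np.array([np.sin(th),-np.cos(th)])
    print('clock',o['clock'],'th',np.degrees(th).round(1),'r',np.hypot(*r).round(4),'z',p[2].round(4),'hd',np.degrees(hd).round(1),'F_t',(-f[:2]@et).round(2),'F_r',(f[:2]@er).round(2),'fz',f[2].round(1),'w',round(o['grip_width'],3),'j',o['joint_pos'].round(2))
    out=[];c=p[:2]
    for i in range(1,n+1):
        t=th-np.radians(dth)*i/n;q=A+(R if i>2 else (np.hypot(*r)*(3-i)+R*i)/3)*np.array([np.cos(t),np.sin(t)]);s=(q-c)*100;c=q
        out.append([[round(float(s@[np.cos(hd),np.sin(hd)]),1),round(float(s@[np.sin(hd),-np.cos(hd)]),1),0],0,g])
    print(out)
E
python3 -c "
from h import *
arc(120,12);arc(90,12)"
```

```text
clock 8.4 th 108.0 r 0.065 z 0.3055 hd 19.2 F_t -0.24 F_r -1.01 fz 0.8 w 0.196 j [-0.01  0.49 -1.03  1.29  0.42  1.58 -0.64]
[[[1.1, 0.2, 0], 0, 1], [[1.1, 0.3, 0], 0, 1], [[1.0, 0.5, 0], 0, 1], [[0.9, 0.7, 0], 0, 1], [[0.8, 0.8, 0], 0, 1], [[0.6, 0.9, 0], 0, 1], [[0.4, 1.0, 0], 0, 1], [[0.3, 1.1, 0], 0, 1], [[0.1, 1.1, 0], 0, 1], [[-0.1, 1.1, 0], 0, 1], [[-0.3, 1.1, 0], 0, 1], [[-0.5, 1.0, 0], 0, 1]]
clock 8.4 th 108.0 r 0.065 z 0.3055 hd 19.2 F_t -0.24 F_r -1.01 fz 0.8 w 0.196 j [-0.01  0.49 -1.03  1.29  0.42  1.58 -0.64]
[[[0.8, 0.1, 0], 0, 1], [[0.8, 0.2, 0], 0, 1], [[0.8, 0.3, 0], 0, 1], [[0.7, 0.4, 0], 0, 1], [[0.7, 0.5, 0], 0, 1], [[0.6, 0.6, 0], 0, 1], [[0.5, 0.6, 0], 0, 1], [[0.5, 0.7, 0], 0, 1], [[0.4, 0.8, 0], 0, 1], [[0.3, 0.8, 0], 0, 1], [[0.1, 0.8, 0], 0, 1], [[0.0, 0.8, 0], 0, 1]]
```

Call:
{"name": "servo_tool", "arguments": {"deltas": [[[0.8,0.1,0],0,1],[[0.8,0.2,0],0,1],[[0.8,0.3,0],0,1],[[0.7,0.4,0],0,1],[[0.7,0.5,0],0,1],[[0.6,0.6,0],0,1],[[0.5,0.6,0],0,1],[[0.5,0.7,0],0,1],[[0.4,0.8,0],0,1],[[0.3,0.8,0],0,1],[[0.1,0.8,0],0,1],[[0.0,0.8,0],0,1]], "force": 50}}

```text
clock: 9.4
position: [0.5816, 0.3455, 0.3057]
ee_rot: [0.984, 0.177, -0.002, -0.008]
ft_force: [1.5, 6.7, -1.4]
grip_width: 0.2
```

```bash
python3 -c "
from h import *
arc(90,12)"
```

```text
clock 9.4 th 28.3 r 0.0643 z 0.3057 hd 20.4 F_t 5.22 F_r 4.47 fz -1.4 w 0.2 j [-0.    0.6  -0.99  1.14  0.47  1.62 -0.51]
[[[0.1, 0.8, 0], 0, 1], [[-0.1, 0.8, 0], 0, 1], [[-0.2, 0.8, 0], 0, 1], [[-0.3, 0.8, 0], 0, 1], [[-0.4, 0.8, 0], 0, 1], [[-0.5, 0.7, 0], 0, 1], [[-0.5, 0.6, 0], 0, 1], [[-0.6, 0.6, 0], 0, 1], [[-0.7, 0.5, 0], 0, 1], [[-0.7, 0.4, 0], 0, 1], [[-0.8, 0.3, 0], 0, 1], [[-0.8, 0.2, 0], 0, 1]]
```

Call:
{"name": "servo_tool", "arguments": {"deltas": [[[0.1,0.8,0],0,1],[[-0.1,0.8,0],0,1],[[-0.2,0.8,0],0,1],[[-0.3,0.8,0],0,1],[[-0.4,0.8,0],0,1],[[-0.5,0.7,0],0,1],[[-0.5,0.6,0],0,1],[[-0.6,0.6,0],0,1],[[-0.7,0.5,0],0,1],[[-0.7,0.4,0],0,1],[[-0.8,0.3,0],0,1],[[-0.8,0.2,0],0,1]], "force": 50}}

```text
clock: 10.4
position: [0.5566, 0.2598, 0.3054]
ee_rot: [0.983, 0.181, 0.003, -0.018]
ft_force: [1.0, 7.8, -0.9]
grip_width: 0.2
```

```bash
python3 - <<'E'
from h import *
arc(45,6)
C=cal('scene');im,d=eyes.camera('scene')
m=cv2.inRange(cv2.cvtColor(im,cv2.COLOR_BGR2HSV),(100,120,60),(125,255,255));m[:150]=0;m[200:]=0;m[:,:235]=0;m[:,265:]=0
b=np.load('scene0.npz')
for dd,nm in ((b['d'],'before'),(d,'now')):
    vv,uu=np.mgrid[150:205,235:275];P=atd(C,np.c_[uu.ravel(),vv.ravel()],dd[150:205,235:275].ravel());
    ok=(abs(P[:,0]-.509)<.045)&(abs(P[:,1]-.235)<.045)&(P[:,2]>.14);h,e=np.histogram(P[ok,2]*1000,bins=np.arange(140,262,4));print(nm,list(zip(e.astype(int),h)))
b=im[105:205,190:290];cv2.imwrite('pics/s2.png',cv2.resize(b,(600,600),interpolation=cv2.INTER_CUBIC))
E
```

```text
clock 10.4 th -60.2 r 0.0636 z 0.3054 hd 20.8 F_t 4.74 F_r -6.33 fz -0.9 w 0.2 j [ 0.26  0.45 -1.05  1.34  0.36  1.54 -0.39]
[[[-0.8, 0.1, 0], 0, 1], [[-0.8, -0.0, 0], 0, 1], [[-0.8, -0.1, 0], 0, 1], [[-0.8, -0.2, 0], 0, 1], [[-0.8, -0.4, 0], 0, 1], [[-0.7, -0.4, 0], 0, 1]]
before [(np.int64(140), np.int64(7)), (np.int64(144), np.int64(5)), (np.int64(148), np.int64(11)), (np.int64(152), np.int64(14)), (np.int64(156), np.int64(19)), (np.int64(160), np.int64(106)), (np.int64(164), np.int64(169)), (np.int64(168), np.int64(38)), (np.int64(172), np.int64(0)), (np.int64(176), np.int64(0)), (np.int64(180), np.int64(0)), (np.int64(184), np.int64(0)), (np.int64(188), np.int64(11)), (np.int64(192), np.int64(35)), (np.int64(196), np.int64(77)), (np.int64(200), np.int64(26)), (np.int64(204), np.int64(2)), (np.int64(208), np.int64(2)), (np.int64(212), np.int64(3)), (np.int64(216), np.int64(13)), (np.int64(220), np.int64(9)), (np.int64(224), np.int64(26)), (np.int64(228), np.int64(42)), (np.int64(232), np.int64(18)), (np.int64(236), np.int64(26)), (np.int64(240), np.int64(17)), (np.int64(244), np.
[... 322 characters left out ...]
(np.int64(168), np.int64(33)), (np.int64(172), np.int64(1)), (np.int64(176), np.int64(2)), (np.int64(180), np.int64(19)), (np.int64(184), np.int64(51)), (np.int64(188), np.int64(58)), (np.int64(192), np.int64(14)), (np.int64(196), np.int64(2)), (np.int64(200), np.int64(3)), (np.int64(204), np.int64(6)), (np.int64(208), np.int64(9)), (np.int64(212), np.int64(14)), (np.int64(216), np.int64(36)), (np.int64(220), np.int64(34)), (np.int64(224), np.int64(21)), (np.int64(228), np.int64(25)), (np.int64(232), np.int64(10)), (np.int64(236), np.int64(0)), (np.int64(240), np.int64(0)), (np.int64(244), np.int64(0)), (np.int64(248), np.int64(0)), (np.int64(252), np.int64(2)), (np.int64(256), np.int64(3))]
```

View pics/s2.png

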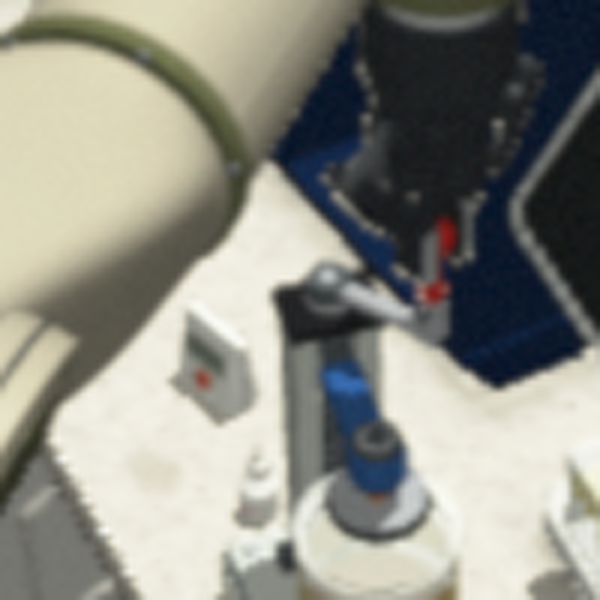

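The crank turns and the pad has come down 10 mm (its top is now near 188 mm). So far it has turned 168° at about 5 N drag. I'll continue in shorter arcs and watch the tangential force. The radial force suggests the axis is slightly farther in +y, so I'll use A=(.525,.317) and R=62 mm.

```bash
python3 -c "
from h import *
arc(45,6,A=(.525,.317),R=.063)"
```

```text
clock 10.45 th -62.0 r 0.0653 z 0.3055 hd 20.8 F_t 2.23 F_r -6.49 fz -1.4 w 0.197 j [ 0.26  0.45 -1.05  1.35  0.36  1.54 -0.39]
[[[-0.9, -0.0, 0], 0, 1], [[-0.8, -0.1, 0], 0, 1], [[-0.8, -0.2, 0], 0, 1], [[-0.8, -0.3, 0], 0, 1], [[-0.7, -0.4, 0], 0, 1], [[-0.7, -0.5, 0], 0, 1]]
```

Call:
{"name": "servo_tool", "arguments": {"deltas": [[[-0.9,0,0],0,1],[[-0.8,-0.1,0],0,1],[[-0.8,-0.2,0],0,1],[[-0.8,-0.3,0],0,1],[[-0.7,-0.4,0],0,1],[[-0.7,-0.5,0],0,1]], "force": 50}}

```text
clock: 10.95
position: [0.5117, 0.2538, 0.3055]
ee_rot: [0.984, 0.178, 0.01, -0.02]
ft_force: [6.3, 2.8, -2.6]
grip_width: 0.199
```

```bash
python3 -c "
from h import *
arc(45,6,A=(.525,.317),R=.063)"
```

```text
clock 10.95 th -101.9 r 0.0646 z 0.3055 hd 20.5 F_t 5.58 F_r -4.07 fz -2.6 w 0.199 j [ 0.36  0.33 -1.1   1.47  0.27  1.48 -0.38]
[[[-0.6, -0.5, 0], 0, 1], [[-0.6, -0.6, 0], 0, 1], [[-0.5, -0.7, 0], 0, 1], [[-0.4, -0.7, 0], 0, 1], [[-0.3, -0.8, 0], 0, 1], [[-0.2, -0.8, 0], 0, 1]]
```

Call:
{"name": "servo_tool", "arguments": {"deltas": [[[-0.6,-0.5,0],0,1],[[-0.6,-0.6,0],0,1],[[-0.5,-0.7,0],0,1],[[-0.4,-0.7,0],0,1],[[-0.3,-0.8,0],0,1],[[-0.2,-0.8,0],0,1]], "force": 50}}

```text
clock: 11.45
position: [0.4796, 0.2728, 0.3054]
ee_rot: [0.985, 0.169, 0.015, -0.014]
ft_force: [-1.6, -7.7, 4.6]
grip_width: 0.196
```

```bash
python3 -c "
from h import *
arc(30,4,A=(.525,.317),R=.063)"
```

```text
clock 11.45 th -135.7 r 0.0633 z 0.3054 hd 19.5 F_t 4.4 F_r 6.52 fz 4.6 w 0.196 j [ 0.36  0.27 -1.13  1.53  0.24  1.46 -0.43]
[[[-0.3, -0.8, 0], 0, 1], [[-0.2, -0.8, 0], 0, 1], [[-0.1, -0.8, 0], 0, 1], [[0.0, -0.8, 0], 0, 1]]
```

Call:
{"name": "servo_tool", "arguments": {"deltas": [[[-0.3,-0.8,0],0,1],[[-0.2,-0.8,0],0,1],[[-0.1,-0.8,0],0,1],[[0.0,-0.8,0],0,1]], "force": 50}}

```text
clock: 11.78
position: [0.4647, 0.2952, 0.3054]
ee_rot: [0.986, 0.165, 0.015, -0.008]
ft_force: [-2.0, -5.4, 2.4]
grip_width: 0.197
```

```bash
python3 -c "
from h import *
arc(30,4,A=(.525,.317),R=.064)"
```

```text
clock 11.7833 th -160.1 r 0.0641 z 0.3054 hd 19.0 F_t 4.38 F_r 3.7 fz 2.4 w 0.197 j [ 0.31  0.28 -1.13  1.53  0.25  1.46 -0.5 ]
[[[0.0, -0.8, 0], 0, 1], [[0.2, -0.8, 0], 0, 1], [[0.3, -0.8, 0], 0, 1], [[0.4, -0.8, 0], 0, 1]]
```

Call:
{"name": "servo_tool", "arguments": {"deltas": [[[0.0,-0.8,0],0,1],[[0.2,-0.8,0],0,1],[[0.3,-0.8,0],0,1],[[0.4,-0.8,0],0,1]], "force": 50}}

```text
clock: 12.12
position: [0.4612, 0.3262, 0.3054]
ee_rot: [0.987, 0.163, 0.012, -0.004]
ft_force: [-1.8, -4.3, 1.7]
grip_width: 0.195
```

```bash
python3 -c "
from h import *
arc(30,4,A=(.525,.317),R=.064)"
```

```text
clock 12.1167 th 171.8 r 0.0644 z 0.3054 hd 18.8 F_t 4.48 F_r 1.15 fz 1.7 w 0.195 j [ 0.21  0.33 -1.12  1.49  0.3   1.49 -0.59]
[[[0.4, -0.7, 0], 0, 1], [[0.5, -0.7, 0], 0, 1], [[0.6, -0.6, 0], 0, 1], [[0.7, -0.5, 0], 0, 1]]
```

Call:
{"name": "servo_tool", "arguments": {"deltas": [[[0.4,-0.7,0],0,1],[[0.5,-0.7,0],0,1],[[0.6,-0.6,0],0,1],[[0.7,-0.5,0],0,1]], "force": 50}}

```text
clock: 12.45
position: [0.4731, 0.3564, 0.3054]
ee_rot: [0.987, 0.162, 0.011, -0.001]
ft_force: [-2.9, -4.1, 2.4]
grip_width: 0.198
```

```bash
cat >> h.py <<'E'
def pad():
    C=cal('scene')
    im,d=eyes.camera('scene')
    for nm,dd in (('pad0',np.load('scene0.npz')['d']),('now',d)):
        vv,uu=np.mgrid[150:205,235:275];P=atd(C,np.c_[uu.ravel(),vv.ravel()],dd[150:205,235:275].ravel())
        P=P[(abs(P[:,0]-.509)<.045)&(abs(P[:,1]-.235)<.045)]
        z=P[:,2];q=z[(z>.1715)&(z<.206)];h=[]
        top=z[(z>.206)&(z<.26)]
        print(nm,'padtop',np.median(q).round(4),len(q),'nut',np.percentile(top,85).round(4) if len(top) else 0,'lid',np.median(z[(z>.158)&(z<.1712)]).round(4))
E
python3 -c "
from h import *
arc(30,4,A=(.525,.317),R=.064);pad()"
```

```text
clock 12.45 th 142.8 r 0.0652 z 0.3054 hd 18.7 F_t 5.01 F_r -0.19 fz 2.4 w 0.198 j [ 0.09  0.4  -1.09  1.41  0.37  1.53 -0.65]
[[[0.8, -0.4, 0], 0, 1], [[0.8, -0.3, 0], 0, 1], [[0.8, -0.2, 0], 0, 1], [[0.8, -0.1, 0], 0, 1]]
pad0 padtop 0.1969 151 nut 0.2393 lid 0.1651
now padtop 0.1799 169 nut 0.2208 lid 0.1654
```

Call:
{"name": "servo_tool", "arguments": {"deltas": [[[0.8,-0.4,0],0,1],[[0.8,-0.3,0],0,1],[[0.8,-0.2,0],0,1]], "force": 50}}

```text
clock: 12.75
position: [0.4927, 0.3735, 0.3059]
ee_rot: [0.987, 0.163, 0.01, 0.0]
ft_force: [-2.9, -4.2, 0.7]
grip_width: 0.2
```

```bash
python3 -c "
from h import *
arc(22.5,3,A=(.525,.317),R=.064)"
```

```text
clock 12.75 th 119.8 r 0.0651 z 0.3059 hd 18.7 F_t 4.62 F_r -2.21 fz 0.7 w 0.2 j [ 0.02  0.47 -1.07  1.33  0.42  1.56 -0.67]
[[[0.8, -0.1, 0], 0, 1], [[0.8, 0.0, 0], 0, 1], [[0.8, 0.1, 0], 0, 1]]
```

Still free at 348° (4.6 N).

Call:
{"name": "servo_tool", "arguments": {"deltas": [[[0.8,-0.1,0],0,1],[[0.8,0.1,0],0,1],[[0.8,0.1,0],0,1]], "force": 50}}

```text
clock: 13.0
position: [0.5157, 0.3815, 0.3059]
ee_rot: [0.986, 0.164, 0.008, 0.0]
ft_force: [-4.6, -5.1, 1.9]
grip_width: 0.197
```

```bash
python3 -c "
from h import *
arc(22.5,3,A=(.525,.317),R=.064)"
```

```text
clock 13.0 th 98.2 r 0.0652 z 0.3059 hd 18.9 F_t 5.27 F_r -4.43 fz 1.9 w 0.197 j [-0.02  0.52 -1.04  1.26  0.45  1.58 -0.66]
[[[0.8, 0.3, 0], 0, 1], [[0.8, 0.4, 0], 0, 1], [[0.7, 0.4, 0], 0, 1]]
```

Call:
{"name": "servo_tool", "arguments": {"deltas": [[[0.7,0.4,0],0,1],[[0.7,0.4,0],0,1],[[0.7,0.4,0],0,1]], "force": 50}}

```text
clock: 13.25
position: [0.5396, 0.3797, 0.3059]
ee_rot: [0.986, 0.166, 0.007, -0.002]
ft_force: [-5.6, -1.2, 0.2]
grip_width: 0.197
```

```bash
python3 -c "
from h import *
arc(22.5,3,A=(.525,.317),R=.063)"
```

```text
clock 13.25 th 76.8 r 0.0643 z 0.3059 hd 19.1 F_t 5.14 F_r -2.45 fz 0.2 w 0.197 j [-0.04  0.56 -1.02  1.21  0.48  1.6  -0.63]
[[[0.7, 0.5, 0], 0, 1], [[0.6, 0.6, 0], 0, 1], [[0.5, 0.7, 0], 0, 1]]
```

Call:
{"name": "servo_tool", "arguments": {"deltas": [[[0.7,0.5,0],0,1],[[0.6,0.6,0],0,1],[[0.5,0.7,0],0,1]], "force": 50}}

```text
clock: 13.5
position: [0.5632, 0.3703, 0.3059]
ee_rot: [0.986, 0.168, 0.006, -0.004]
ft_force: [-5.1, 1.0, 0.5]
grip_width: 0.201
```

```bash
python3 -c "
from h import *
arc(22.5,3,A=(.525,.317),R=.0635);pad()"
```

```text
clock 13.5 th 54.4 r 0.0656 z 0.3059 hd 19.3 F_t 4.75 F_r -2.16 fz 0.5 w 0.201 j [-0.04  0.59 -1.01  1.16  0.49  1.62 -0.59]
[[[0.4, 0.8, 0], 0, 1], [[0.3, 0.8, 0], 0, 1], [[0.2, 0.8, 0], 0, 1]]
pad0 padtop 0.1969 151 nut 0.2393 lid 0.1651
now padtop 0.1776 182 nut 0.2171 lid 0.1652
```

Call:
{"name": "servo_tool", "arguments": {"deltas": [[[0.4,0.8,0],0,1],[[0.3,0.8,0],0,1],[[0.2,0.8,0],0,1]], "force": 50}}

```text
clock: 13.8
position: [0.5807, 0.352, 0.306]
ee_rot: [0.986, 0.169, 0.006, -0.007]
ft_force: [-4.2, 2.4, -0.2]
grip_width: 0.203
```

```bash
python3 -c "
from h import *
arc(22.5,3,A=(.525,.317),R=.0635)"
```

```text
clock 13.8 th 32.1 r 0.0658 z 0.306 hd 19.5 F_t 4.28 F_r -2.29 fz -0.2 w 0.203 j [-0.01  0.6  -1.01  1.15  0.49  1.62 -0.55]
[[[0.1, 0.9, 0], 0, 1], [[-0.1, 0.8, 0], 0, 1], [[-0.2, 0.8, 0], 0, 1]]
```

Call:
{"name": "servo_tool", "arguments": {"deltas": [[[0.1,0.8,0],0,1],[[-0.1,0.8,0],0,1],[[-0.2,0.8,0],0,1]], "force": 50}}

```text
clock: 14.05
position: [0.5888, 0.3304, 0.3061]
ee_rot: [0.985, 0.17, 0.008, -0.01]
ft_force: [3.1, 7.9, -2.8]
grip_width: 0.2
```

```bash
python3 -c "
from h import *
arc(22.5,3,A=(.525,.317),R=.0635)"
```

```text
clock 14.05 th 11.9 r 0.0652 z 0.3061 hd 19.6 F_t 7.12 F_r 4.67 fz -2.8 w 0.2 j [ 0.04  0.58 -1.01  1.17  0.48  1.6  -0.51]
[[[-0.2, 0.8, 0], 0, 1], [[-0.3, 0.8, 0], 0, 1], [[-0.4, 0.7, 0], 0, 1]]
```

F_t has risen to 7.1 N, which may be contact. I'll go on in smaller steps.

Call:
{"name": "servo_tool", "arguments": {"deltas": [[[-0.3,0.7,0],0,1],[[-0.4,0.7,0],0,1]], "force": 50}}

```text
clock: 14.22
position: [0.5898, 0.3156, 0.3062]
ee_rot: [0.985, 0.17, 0.012, -0.012]
ft_force: [4.5, 6.9, -2.1]
grip_width: 0.198
```

```bash
python3 -c "
from h import *
arc(15,2,A=(.525,.317),R=.0635);pad();o=telemetry.get_obs();arc(15,2,A=(.525,.317),R=.0635)"
```

```text
clock 14.2167 th -1.2 r 0.0648 z 0.3062 hd 19.6 F_t 7.02 F_r 4.37 fz -2.1 w 0.198 j [ 0.09  0.57 -1.02  1.2   0.47  1.58 -0.49]
[[[-0.4, 0.8, 0], 0, 1], [[-0.5, 0.7, 0], 0, 1]]
pad0 padtop 0.1969 151 nut 0.2393 lid 0.1651
now padtop 0.1783 192 nut 0.2155 lid 0.1657
clock 14.2667 th -2.7 r 0.0651 z 0.3061 hd 19.5 F_t 5.22 F_r 3.56 fz -2.0 w 0.202 j [ 0.09  0.56 -1.02  1.2   0.47  1.58 -0.49]
[[[-0.4, 0.7, 0], 0, 1], [[-0.5, 0.7, 0], 0, 1]]
```

Call:
{"name": "servo_tool", "arguments": {"deltas": [[[-0.4,0.7,0],0,1],[[-0.5,0.7,0],0,1]], "force": 50}}

```text
clock: 14.43
position: [0.5876, 0.2998, 0.306]
ee_rot: [0.985, 0.17, 0.014, -0.015]
ft_force: [2.4, 8.3, -1.5]
grip_width: 0.2
```

```bash
python3 -c "
from h import *
arc(15,2,A=(.525,.317),R=.0635)"
```

```text
clock 14.4333 th -15.3 r 0.065 z 0.306 hd 19.6 F_t 8.65 F_r 0.16 fz -1.5 w 0.2 j [ 0.13  0.54 -1.03  1.23  0.45  1.56 -0.47]
[[[-0.6, 0.6, 0], 0, 1], [[-0.6, 0.5, 0], 0, 1]]
```

```bash
python3 -c "
from h import *
for i in range(5): pad()
arc(15,2,A=(.525,.317),R=.0635)"
```

```text
pad0 padtop 0.1969 151 nut 0.2393 lid 0.1651
now padtop 0.1845 199 nut 0.2144 lid 0.1654
pad0 padtop 0.1969 151 nut 0.2393 lid 0.1651
now padtop 0.18 197 nut 0.2137 lid 0.1655
pad0 padtop 0.1969 151 nut 0.2393 lid 0.1651
now padtop 0.1786 205 nut 0.2147 lid 0.1652
pad0 padtop 0.1969 151 nut 0.2393 lid 0.1651
now padtop 0.181 194 nut 0.2135 lid 0.1658
pad0 padtop 0.1969 151 nut 0.2393 lid 0.1651
now padtop 0.1781 210 nut 0.2144 lid 0.1657
clock 14.6833 th -16.1 r 0.0652 z 0.306 hd 19.5 F_t 3.47 F_r 0.79 fz 0.8 w 0.197 j [ 0.13  0.54 -1.03  1.23  0.45  1.57 -0.47]
[[[-0.6, 0.6, 0], 0, 1], [[-0.7, 0.5, 0], 0, 1]]
```

Contact seems to have come at roughly 430–450°, so about 60–90 N now. An advance of 7–8° stays safe either way and confirms the slope.

Call:
{"name": "servo_tool", "arguments": {"deltas": [[[-0.4,0.5,0],0,1],[[-0.3,0.4,0],0,1]], "force": 50}}

```text
clock: 14.85
position: [0.5849, 0.2905, 0.3061]
ee_rot: [0.985, 0.17, 0.016, -0.016]
ft_force: [2.6, 9.0, -1.5]
grip_width: 0.196
```

```bash
python3 -c "
from h import *
arc(15,2,A=(.525,.317),R=.0635)"
```

```text
clock 14.85 th -23.8 r 0.0655 z 0.3061 hd 19.6 F_t 9.26 F_r -1.29 fz -1.5 w 0.196 j [ 0.16  0.53 -1.04  1.26  0.44  1.55 -0.46]
[[[-0.7, 0.5, 0], 0, 1], [[-0.7, 0.4, 0], 0, 1]]
```

At 492° the crank takes 9.3 N, about 4.4 N over the free drag, so the clamping is about 80–90 N. I'm stopping there. Next I open, turn the jaws square to the arm and fold.

Call:
{"name": "servo_tool", "arguments": {"deltas": [[[0,0,0],0,4.5],[[0,0,0],0,4.5],[[0,0,0],0,4.5],[[0,0,0],0,4.5],[[0,0,0],-0.1,4.5],[[0,0,0],-0.12,4.5],[[0,0,0],-0.12,4.5],[[0,0,0],-0.12,4.5],[[0,0,0],-0.12,4.5],[[0,0,0],-0.12,4.5],[[0,0,0],-0.08,4.5],[[0,0,0],0,4.5]], "force": 30}}

```text
clock: 15.85
position: [0.5875, 0.2856, 0.3053]
ee_rot: [0.839, 0.544, 0.019, -0.005]
ft_force: [0.3, -0.2, 0.8]
grip_width: 0.527
```

```bash
python3 - <<'E'
from h import *
o=telemetry.get_obs();hd=heading(o['ee_rot']);print(o['position'],hd,o['ft_force'],o['grip_width'],o['joint_pos'].round(2),abs(o['joint_velocities']).max())
C=cal('wrist');im,d=eyes.camera('wrist')
p=proj(C,[.5835,.2915,.324])[0].astype(int);print(p)
cv2.imwrite('pics/w4.png',cv2.resize(im[max(0,p[1]-100):p[1]+100,p[0]-130:p[0]+130],(520,400)))
m=red(im);q=m*0;q[p[1]-45:p[1]+45,p[0]-45:p[0]+45]=1;m=m*q
k,l,s,c=cv2.connectedComponentsWithStats(m)
for i in range(1,k):
    if s[i,4]>20: print(s[i],c[i],onz(C,c[i],.324).round(4))
E
```

```text
[0.5874647  0.28564063 0.30533948] 65.98229602068568 [ 0.25768698 -0.24545791  0.76980122] 0.5268355683298581 [ 0.23  0.59 -1.18  1.25  0.54  1.59  0.3 ] 0.07502209465344953
[264 250]
[245 241  34  31 783] [260.83908046 256.18263091] [[0.5859 0.2884 0.324 ]]
```

View pics/w4.png

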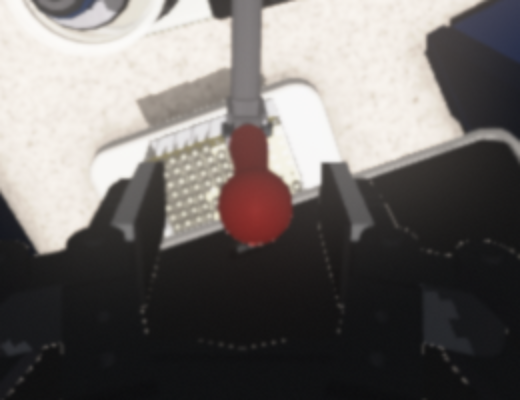

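The ball is between the fingers at about (255,205), with the arm running straight up the picture, so the jaws are square to it. I'll raise 1 cm so the tips clear the dome when flat, pinch, and swing it down.

Call:
{"name": "servo_tool", "arguments": {"deltas": [[[0,0,-0.5],0,4.5],[[0,0,-0.5],0,4.5],[[0,0,0],0,1],[[0,0,0],0,1],[[0,0,0],0,1],[[0,0,0],0,1],[[0,0,0],0,1],[[0,0,0],0,1]], "force": 30}}

```text
clock: 16.57
position: [0.5879, 0.2865, 0.3171]
ee_rot: [0.843, 0.538, 0.02, -0.005]
ft_force: [1.4, 0.9, -0.4]
grip_width: 0.203
```

Call:
{"name": "servo_tool", "arguments": {"deltas": [[[0,-0.65,0.04],0,1],[[0,-0.64,0.13],0,1],[[0,-0.62,0.2],0,1],[[0,-0.6,0.3],0,1],[[0,-0.54,0.36],0,1],[[0,-0.5,0.43],0,1],[[0,-0.43,0.5],0,1],[[0,-0.36,0.54],0,1]], "force": 30}}

```text
clock: 17.23
position: [0.5462, 0.3079, 0.295]
ee_rot: [0.844, 0.536, 0.024, -0.004]
ft_force: [0.4, 0.5, 4.7]
grip_width: 0.201
```

Call:
{"name": "servo_tool", "arguments": {"deltas": [[[0,0,0.5],0,1],[[0,0,0.6],0,1],[[0,0,0.6],0,1],[[0,0,0.5],0,1],[[0,0,0.2],0,1]], "force": 30}}

```text
clock: 17.65
position: [0.5375, 0.313, 0.2712]
ee_rot: [0.841, 0.541, 0.022, -0.004]
ft_force: [2.7, -0.9, 3.5]
grip_width: 0.203
```

Call:
{"name": "servo_tool", "arguments": {"deltas": [[[0,0,0],0,4],[[0,0,0],0,4],[[0,0,0],0,4],[[0,0,0],0,4],[[0,0.2,-1],0,4],[[0,0.2,-1],0,4],[[0,0.1,-1],0,4],[[0,0,-1],0,0],[[0,0,0],0,0],[[0,0,0],0,0],[[0,0,0],0,0],[[0,0,0],0,0]], "force": 30}}

```text
clock: 18.65
position: [0.5399, 0.3094, 0.3158]
ee_rot: [0.841, 0.541, 0.021, -0.005]
ft_force: [-0.3, 0.5, -0.7]
grip_width: 0.002
```

```bash
python3 - <<'E'
from h import *
o=telemetry.get_obs();print(o['position'],heading(o['ee_rot']),o['ft_force'],o['grip_width'])
C=cal('scene');im,d=eyes.camera('scene');m=red(im);m[:110]=0;m[180:]=0;m[:,:220]=0;m[:,265:]=0
k,l,s,c=cv2.connectedComponentsWithStats(m);print(s[1:],c[1:])
for i in range(1,k):
    vv,uu=np.nonzero(l==i);P=atd(C,np.c_[uu,vv],d[vv,uu]);print(np.median(P,0).round(3),P[:,2].max().round(3))
print('flat ball/hinge at',proj(C,[[.5378,.3113,.274],[.5835,.291,.274]]))
E
```

```text
[0.539877   0.30943106 0.31575225] 65.4651320054103 [-0.32450408  0.49831277 -0.7342503 ] 0.001670033757240793
[[247 143  16   5  54]] [[253.66666667 145.57407407]]
[0.548 0.302 0.287] 0.298
flat ball/hinge at [[248.85611111 148.30329122]
 [265.12962159 147.75205862]]
```

The handle is nearly down (red surface at z≈0.287, and flat would be about 0.28). I'll press it down gently from above with shut fingers.

Call:
{"name": "servo_tool", "arguments": {"deltas": [[[0,0,0.8],0,0],[[0,0,0.8],0,0],[[0,0,0.6],0,0],[[0,0,0.4],0,0],[[0,0,0.3],0,0]]}}

```text
clock: 19.12
position: [0.5397, 0.3107, 0.2827]
ee_rot: [0.841, 0.541, 0.02, -0.005]
ft_force: [-1.2, 1.1, 6.3]
grip_width: 0.002
```

Call:
{"name": "servo_tool", "arguments": {"deltas": [[[0,0,0.2],0,0],[[0,0,0.2],0,0]]}}

```text
clock: 19.28
position: [0.5401, 0.3124, 0.2811]
ee_rot: [0.84, 0.541, 0.022, -0.006]
ft_force: [-2.7, -0.8, 20.8]
grip_width: -0.002
```

Call:
{"name": "servo_tool", "arguments": {"deltas": [[[0,0,-2],0,0],[[0,0,-3],0,0],[[0,0,-3],0,0],[[0,0,-3],0,0],[[0,0,-3],0,0],[[1,-3,-2],0,0],[[1,-3,0],0,0],[[0,-3,0],0,0],[[0,-3,0],0,0],[[0,-2,0],0,0],[[0,0,0],0,0],[[0,0,0],0,0]]}}

```text
clock: 20.28
position: [0.4135, 0.3842, 0.444]
ee_rot: [0.842, 0.539, 0.022, -0.006]
ft_force: [-0.1, -0.4, -0.5]
grip_width: 0.003
```

```bash
python3 - <<'E'
from h import *
o=telemetry.get_obs();print(o['clock'],o['position'],heading(o['ee_rot']),o['ft_force'])
C=cal('scene');im,d=eyes.camera('scene');m=red(im);m[:110]=0;m[180:]=0;m[:,:220]=0;m[:,275:]=0
vv,uu=np.nonzero(m);P=atd(C,np.c_[uu,vv],d[vv,uu]);print(len(P),np.median(P,0).round(3),np.percentile(P[:,2],[10,90]).round(3),'cols',uu.min(),uu.max())
a=cv2.resize(im[115:245,195:285],(400,578),interpolation=cv2.INTER_CUBIC)
t,dt=eyes.camera('top');Ct=cal('top');mt=red(t);mt[:170]=0;mt[210:]=0;mt[:,:200]=0;mt[:,260:]=0
vv,uu=np.nonzero(mt)
if len(vv): print('top',len(vv),onz(Ct,np.c_[uu,vv],.274).round(3).mean(0))
b=cv2.resize(t[165:225,180:260],(400,300),interpolation=cv2.INTER_CUBIC)
b0=cv2.resize(np.load('top0.npz')['im'][165:225,180:260],(400,278),interpolation=cv2.INTER_CUBIC)
cv2.imwrite('pics/fin.png',np.hstack([a,np.vstack([b,b0])])); pad()
E
```

```text
20.2833 [0.41353304 0.38419584 0.44404717] 65.19357682198562 [-0.07550933 -0.40555927 -0.47893778]
63 [0.548 0.304 0.279] [0.274 0.283] cols 247 261
top 64 [0.5490625 0.307875  0.274    ]
pad0 padtop 0.1969 151 nut 0.2393 lid 0.1651
now padtop 0.1817 205 nut 0.2141 lid 0.1652
```

View pics/fin.png

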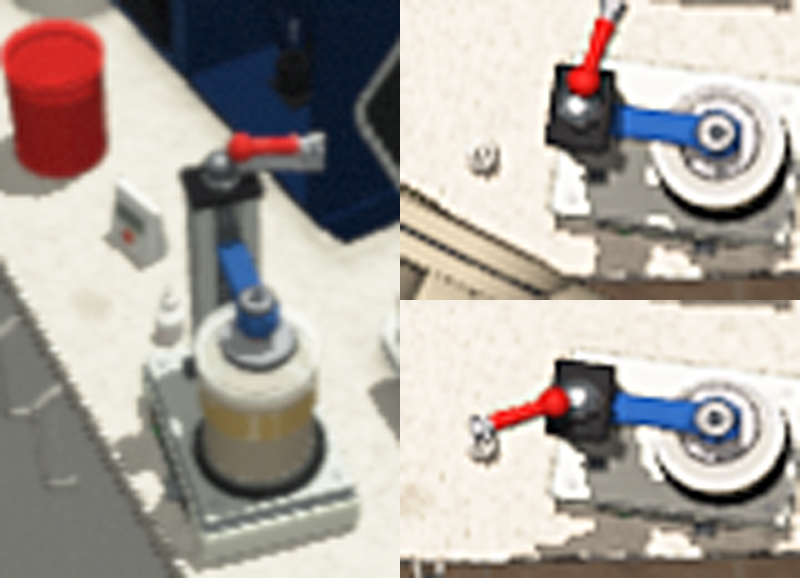

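The last view shows the handle flat on the arm (ball at (240,147), hinge at (310,150)) and the pad down on the lid of the jar. The dropper, timer and red jar are where they were. Handing in.

```bash
python3 -c "
from workcell import order;print(order.hand_in())"
```

```text
the job is handed in; nothing more can be done
None
```

The jar is clamped, the handle is folded flat again, and I handed the job in at about 20 s on the clock. No verdict was given.

- **Winding:** I swung the handle upright and wound it about 490° clockwise. The free drag was about 4.8 N; contact came at roughly 430–450°. At the end the crank took 9.3 N, about 4.4 N more. I put the clamping at 80–90 N: more than the 70 N you called good, but well under the 130 N that cracks the jar.
- **Folding:** I folded the handle with the fingers pinched on the ball, then pressed it down from above with shut fingers. The press peaked at about 21 N.
- **Last checks:** The depth reading put the handle's surface at 0.274–0.283 m, which is what it should be lying flat. The pad is on the lid, the jar is in its ring, and the dropper, timer and red jar look undisturbed. The pen and cover box were not in the last crop; the arm did no work near them. The arm had moved clear before I handed in.
- **What was less certain:**
  - The force readings scattered by about 1 N, with up to 6 N sideways at times because the crank's axis was 2–3 mm off my first estimate.
  - The camera reading of the pad's height was too noisy to fix the contact point, so the clamping figure rests on the force rise and the crank angle.

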